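# Stage a dental cast and hold the spring clamp open

### The arm

A 6-joint arm with a two-finger parallel gripper is mounted at the origin on a cart in front of the work surface, level with it; the furniture and walls round the work are solid. World frame = base frame: x ahead of the robot, y to its left, z up, the work surface at z = 0. Lengths are in m, angles in rad, forces in N, time in s.
With the tool pointing down it reaches from about 0.325 to 1 m from the base axis. Payload 5.1 kg.
Tool frame: the origin (TCP) lies at the very end of the fingers, on their centre line; the grasp point (between the pads) lies 19 mm behind it (r.grip_point_offset is the z of the grasp point in the tool frame, in m); z points along the fingers, y is the line along which they close (so a half turn about z gives the same grasp; the last joint's range is limited). The gripper opens to 85 mm and grips with 20 to 120 N. Pads are 22 mm wide; open, the fingers measure 114 mm over their backs; the gripper's body (76 mm by 85 mm) begins 54 mm behind the grasp point. The pads swing forward as they close: fully open they stand 13 mm farther back than shut.
Start: joints at [1.222, 0.124, 1.65, -0, 1.367, -0.083], TCP at [0.171, 0.627, 0.231] pointing down, gripper open.
Joint ranges: [-2.61, 2.61], [-1.02, 2.33], [0.03, 2.71], [-1.35, 4.49], [0.32, 2.68], [-2.91, 2.91]. Speed limits (rad/s): [2.57, 2.57, 3.14, 3.14, 3.14, 3.14].

### API

Orientations are given as a unit quaternion [w, x, y, z].
In Python, from plant import r gives the robot as it stands.
- The arm moves only by the shell command python3 -m jog 'ROWS' [FORCE]. ROWS is text: rows parted by semicolons, each of 7 numbers parted by spaces: the turn, a rotation vector about the tool's x, y, z in units of 60 degrees (1.0 is 60 degrees), then the shift along the tool's x, y, z in units of 50 cm (1.0 is 50 cm), then the opening, from -1 (shut) to 1 (fully open). In form: ax ay az dx dy dz fingers; .... A call has 1 to 8 rows; each row shifts and turns the commanded pose from where the row before left it, along the tool's axes as they then stand; what a row does not reach is not made up. A row lasts 1/12 s, in which the tool goes at most 41.7 mm and 7.16 degrees, less where a joint would pass 70% of its speed; a pose out of reach is approached as far as the arm can. A call with a number of a shift or a turn outside -1 to 1 is refused whole. A call with a gripper value outside its range is refused whole. The fingers move at their own pace and stop on an object; FORCE is the grip in N (left out, the last holds). Time passes only in rows, so rows that do not move let the fingers close. It gives the time, the measured TCP pose, the force, the opening and the grip force at its end, in the units of the state.
- r.observe(): the state, without advancing time (a new reading comes with each control period).
- r.capture(name): name is "side" or "top" or "wrist"; returns a dict with "image" (400x640x3 uint8, red, green, blue), "range_z" (400x640 float32, m along the optical axis (not along the pixel's ray), 0 where there is no reading), "mtx" (3x3 intrinsics, pixels), "dist" ([k1, k2, p1, p2, k3] as OpenCV has them; the pictures are not rectified), "R" (3x3) and "t" (3): a world point X has camera coordinates R X + t. Camera axes: x right, y down, z forward; pixel columns grow to the right and rows downward; lengths in m; the calibration is good to about 2 mm. A picture is of the moment at which its call begins.
- r.hand_in(): hands the job in; it is judged then, once.
Trained networks look in a picture, given as the dict that the camera call returned (one of the last four; its "shot" number tells which), for a name from the list of things; names that differ only in an ending like _2 or _b are one class to them, and where a whole thing is asked for, a point or a joint stands for the part that bears it (a point fixed in the world has none). Each returns a list of dicts, best first, with "conf" (0 to 1); they miss things now and then, are a little off and sometimes report something else, mostly with a low value. They report only what shows in the picture. A call takes as long as a camera call.
- r.boxes_of(picture, label): "location" ([x, y, z] in m, in world coordinates, good to about 4 mm: the middle of the surface that is visible of it).
- r.spot_point(picture, label): "location" ([x, y, z] in m, in world coordinates, good to about 4 mm: a listed point, or the origin of a listed thing).
The state is a dict: "time_s": time; "q": joint angles; "qd": joint speeds; "effort": joint torques, N m; "tool_pos": TCP position; "tool_rot": TCP orientation; "ft_force": force on the tool from outside, world axes, zero at the start; "ft_torque": the same for the moment, N m; "opening": opening from 0.0 (shut) to 1.0 (fully open); "gripper_force": force on a finger pad.
Only numpy, scipy, OpenCV 4.12 (cv2) and the standard library are available. Lean on these libraries where they do the work, as an engineer would, in place of code of your own. Each camera call takes 0.05 s, during which the arm holds its last target. There are 200 camera calls.

### The job

Get the model clamp ready for me: first slide the cast on its clear plastic base across the bench, without lifting or tipping it, until it stands wholly on the round pad beside the clamp, while the clamp is still shut. Then pull the clamp's spring-loaded jaw back by its black grip until the jaw's pointer lines up with the line on the steel index tab, and hold it there: finish with the gripper still holding the jaw open at that line, because it springs shut when let go. Leave the jar, the bur block and the dropper bottles where they stand.

Things in the scene. Friction and masses are not known exactly. Their poses are not given: they have to be found in the camera images.
- cast: loose orange dental cast on a clear plastic base, 0.08 to 0.17 kg. The base is a rectangular plate 56 (its x) x 66 (its y) x 12 mm high; the cast on it is 56 x 60 mm and reaches 40 mm high. Origin: centre of the underside; z up. It starts to the left of the pad.
- pad: thin flat round grey loading pad with a black rim on the bench, 110 mm across, under 1 mm thick (nothing to climb), left (+y) of the clamp. Origin: its centre.
- clamp: fixed model clamp: grey bed 12 mm high, 80 mm wide (y -40 to +40), 230 mm long (x -120 to +110), a front block 36 mm high at the near end (x -118 to -106), a fixed jaw 50 mm high at the far end (x +82 to +105). The moving jaw slides along clamp x between them. Origin: on the bench at x 0, y 0; x points roughly away from the robot, z up.
- jaw (a joint): travel of the spring-loaded jaw in m: 0 = shut (against the far fixed jaw), grows as the jaw is pulled along the clamp's -x axis, roughly towards the robot; at most 0.07. The spring pulls it shut with about 6 N at 0 and 13 N at 0.07.
- jaw_handle (a point): grip point, mid-plate, 60 mm above the bench, on the jaw's upright black grip plate: 12 mm thick (clamp x), 50 mm wide (y), top 77 mm above the bench. Carriage top under it 36 mm (black foot round the grip 39 mm). 48 mm free on its far (+x) side before the 50 mm high moving jaw plate. Shut: clamp x +6 mm, y 0; moves with the jaw.
- jaw_pointer (a point): tip of the small dark pointer on the left (+y) side of the jaw carriage, 32 mm above the bench; moves with the jaw (clamp x = +30 mm when shut).
- mark: fixed steel index tab 16 (x) x 10 (y) x 30 mm high at the left side of the clamp's bed, black line across the middle of its top and inner face. Turned like the clamp. Origin: under the line, on the bench; the pointer lines up when it has the same clamp x as this origin, which takes 28 to 52 mm of jaw travel.
- jar: bystander: round jar with white lid, 48 mm across, 58 mm high. Origin: centre of the underside.
- bur_block: bystander: wooden block 40 x 64 mm with rotary burs standing in it, 38 mm high in all. Origin: centre of the underside.
- bottle: bystander: small white-capped dropper bottle, the one nearest the cast (right of the others), 26 mm across, 73 mm high. Origin: centre of the underside.

How it is judged:
By the outcome, as a careful person would: the job done as asked, in the order asked, and still so for the second after the job is handed in, while the arm keeps its last pose, push and grip.
It also fails if it takes over 54 s, if anything falls off the work surface, if the arm or the gripper's body presses on something with over 40 N, if the wrist force passes 120 N, or if a joint passes its speed limit or range.

## Working session

There is one attempt and no reset: what is moved stays moved. The work goes in short steps, Python scripts to look and compute and a shell command to move; the robot and the scene stay as the last step left them, time stands still between calls to the robot, and variables do not carry over. Pictures are saved under pics/ and viewed, at most 10 in all, crops included, and the job is handed in when it is done.

```bash
mkdir -p pics; ls; cat > h.py <<'E'
from plant import r
import numpy as np, cv2
from scipy.spatial.transform import Rotation as Ro
def save(p,n): cv2.imwrite(f'pics/{n}.png',p['image'][:,:,::-1])
def cloud(p):
    z=p['range_z']; v,u=np.mgrid[0:400,0:640]
    pts=np.stack([u.ravel(),v.ravel()],1).astype(np.float64)
    n=cv2.undistortPoints(pts[:,None],p['mtx'],np.array(p['dist']))[:,0]
    zz=z.ravel()[:,None]; c=np.hstack([n*zz,zz])
    X=(c-p['t'])@p['R']; X[zz[:,0]==0]=np.nan
    return X.reshape(400,640,3)
def st():
    o=r.observe(); q=o['tool_rot']
    return o,Ro.from_quat([q[1],q[2],q[3],q[0]]).as_matrix()
E
python3 - <<'E'
from h import *
np.set_printoptions(precision=4,suppress=True)
o,R=st(); print(o['time_s'],o['tool_pos'],R,o['opening'])
for c in ['top','side']:
    p=r.capture(c); save(p,c+'0'); print(c)
    for l in ['cast','pad','clamp','jaw_handle','jaw_pointer','mark','jar','bur_block','bottle']:
        print(l,[(np.round(d['location'],4),round(d['conf'],2)) for d in r.spot_point(p,l)[:3]])
E
```

```text
pics
0.0 [0.1706 0.6266 0.23  ] [[-0.9649  0.2627 -0.0007]
 [ 0.2627  0.9649 -0.002 ]
 [ 0.0002 -0.0021 -1.    ]] 1.0003022731223503
top
cast [(array([0.4851, 0.3304, 0.0013]), 0.77)]
pad [(array([0.4781, 0.1098, 0.0022]), 0.58)]
clamp [(array([ 0.5401, -0.0015,  0.0012]), 0.83)]
jaw_handle [(array([0.5478, 0.0015, 0.0594]), 0.62)]
jaw_pointer [(array([0.5657, 0.0475, 0.0313]), 0.95)]
mark [(array([0.5397, 0.0477, 0.0017]), 0.51)]
jar [(array([0.3619, 0.235 , 0.0025]), 0.76)]
bur_block [(array([0.4867, 0.3339, 0.0024]), 0.75), (array([ 0.358 , -0.0221,  0.0007]), 0.58)]
bottle [(array([0.5919, 0.3944, 0.003 ]), 0.62)]
side
cast [(array([ 0.4904,  0.3351, -0.0039]), 0.7), (array([ 0.3669, -0.0212,  0.0023]), 0.54)]
pad [(array([ 0.4772,  0.1087, -0.0033]), 0.77)]
clamp [(array([ 0.5429, -0.0023,  0.0029]), 0.95), (array([0.4885, 0.3347, 0.0008]), 0.67)]
jaw_handle [(array([0.5482, 0.0021, 0.059 ]), 0.57)]
jaw_pointer [(array([0.5617, 0.0485, 0.03  ]), 0.66)]
mark [(array([ 0.4912,  0.3316, -0.0009]), 0.64), (array([0.3659, 0.2371, 0.0038]), 0.49), (array([ 0.5294,  0.0448, -0.0035]), 0.46)]
jar [(array([0.3645, 0.2368, 0.0008]), 0.61)]
bur_block [(array([ 0.3651, -0.0214,  0.0035]), 0.73)]
bottle [(array([ 0.5919,  0.3945, -0.0012]), 0.77), (array([0.5506, 0.0009, 0.0573]), 0.7)]
```

View pics/top0.png

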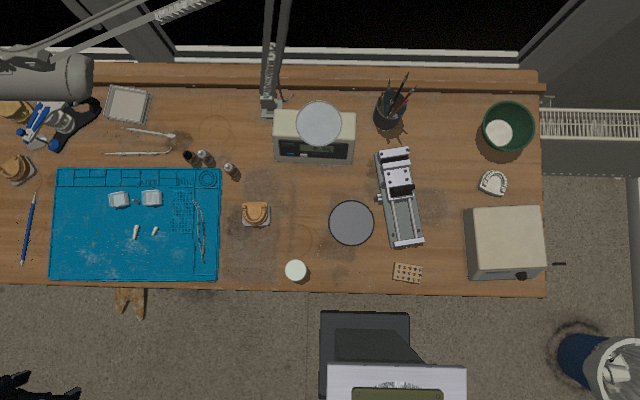

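View pics/side0.png

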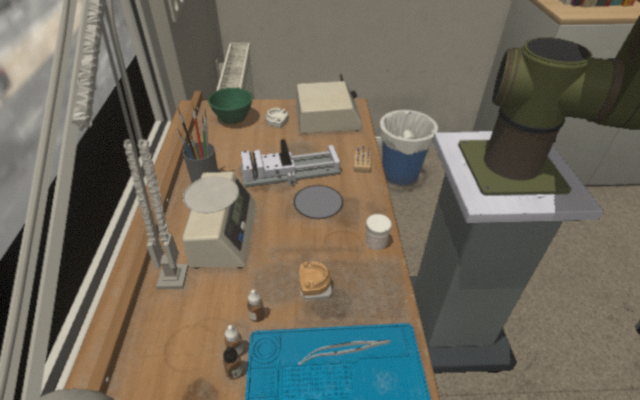

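```bash
python3 - <<'E'
from h import *
np.set_printoptions(precision=4,suppress=True)
p=r.capture('top'); X=cloud(p)
# cast blob
P=X.reshape(-1,3)
im=p['image'].reshape(-1,3)
def rect(m,n):
    m=m&np.isfinite(P[:,0]); print(n,m.sum(),cv2.minAreaRect(P[m][:,:2].astype(np.float32)), 'zmax',P[m][:,2].max())
reg=lambda x0,x1,y0,y1,z0,z1:(P[:,0]>x0)&(P[:,0]<x1)&(P[:,1]>y0)&(P[:,1]<y1)&(P[:,2]>z0)&(P[:,2]<z1)
rect(reg(.42,.56,.27,.40,.006,.05),'base+cast')
rect(reg(.42,.56,.27,.40,.018,.05),'cast')
rect(reg(.38,.70,-.08,.08,.008,.016),'bed')
rect(reg(.5,.6,-.05,.05,.068,.085),'grip')
rect(reg(.59,.7,-.05,.05,.044,.056),'jaws')
rect(reg(.49,.56,.035,.07,.026,.034),'mark')
m=reg(.38,.58,.05,.2,-.005,.006)&(im.max(1)<60)
rect(m,'rim')
E
```

```text
base+cast 650 ((0.48898845911026, 0.3379475176334381), (0.05362214520573616, 0.06855656206607819), 1.1485587358474731) zmax 0.043634004961252935
cast 538 ((0.48900097608566284, 0.3356547951698303), (0.05358416587114334, 0.05847840756177902), 2.500049352645874) zmax 0.043634004961252935
bed 1361 ((0.5143564939498901, 0.005307838320732117), (0.2726118266582489, 0.09832990914583206), 10.405336380004883) zmax 0.015977948546105795
grip 132 ((0.5479888319969177, 0.0025483351200819016), (0.011903675273060799, 0.049702852964401245), 10.59095287322998) zmax 0.08154828469372269
jaws 513 ((0.6235401630401611, 0.015230052173137665), (0.04548163712024689, 0.06932580471038818), 10.118847846984863) zmax 0.05457838005942337
mark 30 ((0.543234646320343, 0.046260491013526917), (0.01159172598272562, 0.03595670312643051), 72.47164916992188) zmax 0.03373631761436733
rim 138 ((0.47523990273475647, 0.1090088039636612), (0.10730347037315369, 0.11189921200275421), 0.9820139408111572) zmax 0.005596983450751058
```

The cast is at about px (256,214) in the top view and the pad at (350,222). The jar is at (295,270), the nearest bottle at (229,170) and the clamp at (400,195), with a yaw of about +10°. The networks agree with the picture, apart from a few wrong low-confidence hits. I'll grip the cast across x and drag it to the pad, so first I'll move above it.

```bash
python3 -m jog '0 0 0 -0.069 -0.0362 0 1;0 0 0 -0.069 -0.0362 0 1;0 0 0 -0.069 -0.0362 0 1;0 0 0 -0.069 -0.0362 0 1;0 0 0 -0.069 -0.0362 0 1;0 0 0 -0.069 -0.0362 0 1;0 0 0 -0.069 -0.0362 0 1;0 0 0 -0.069 -0.0362 0 1' 
python3 -m jog '0 0 0 -0.069 -0.0362 0 1;0 0 0 -0.069 -0.0362 0 1;0 0 0 -0.069 -0.0362 0 1;0 0 0.119 0 0 0 1;0 0 0.119 0 0 0 1;0 0 0.119 0 0 0 1;0 0 0.119 0 0 0 1;0 0 0.119 0 0 0 1'
python3 -m jog '0 0 0.119 0 0 0 1;0 0 0.119 0 0 0 1;0 0 0.119 0 0 0 1;0 0 0.119 0 0 0 1;0 0 0.119 0 0 0 1;0 0 0 0 0 0 1;0 0 0 0 0 0 1'
python3 - <<'E'
from h import *
np.set_printoptions(precision=4,suppress=True)
o,R=st(); print(o['time_s'],o['tool_pos'],R,o['opening'],o['ft_force'])
p=r.capture('wrist'); save(p,'w1')
for l in ['cast','jar','bottle']: print(l,[(np.round(d['location'],4),round(d['conf'],2)) for d in r.spot_point(p,l)[:2]])
X=cloud(p);P=X.reshape(-1,3)
for z0,z1 in [(.006,.05),(.007,.014),(.02,.05),(.036,.05)]:
    m=(abs(P[:,0]-.488)<.06)&(abs(P[:,1]-.336)<.06)&(P[:,2]>z0)&(P[:,2]<z1)
    print(z0,m.sum(),cv2.minAreaRect(P[m][:,:2].astype(np.float32)),P[m].max(0),P[m].min(0))
E
```

```text
time_s: 1.72
tool_pos: [0.4001, 0.4135, 0.2316]
tool_rot: [0.0, 0.132, 0.991, 0.0]
ft_force: [0.5, -0.2, 0.1]
opening: 0.998
gripper_force: 0.0
time_s: 2.38
tool_pos: [0.4848, 0.3351, 0.2314]
tool_rot: [0.0, 0.433, 0.901, 0.0]
ft_force: [0.1, -0.4, 0.6]
opening: 1.001
gripper_force: 0.0
time_s: 2.97
tool_pos: [0.4846, 0.3354, 0.2314]
tool_rot: [0.0, 0.685, 0.729, 0.0]
ft_force: [0.4, -0.2, 0.3]
opening: 1.0
gripper_force: 0.0
2.9667 [0.4846 0.3354 0.2314] [[-0.062   0.9981  0.0001]
 [ 0.9981  0.062   0.    ]
 [ 0.      0.0001 -1.    ]] 0.9996683621946162 [ 0.3702 -0.1543  0.3222]
cast [(array([0.4917, 0.3348, 0.0023]), 0.87)]
jar [(array([0.3619, 0.2357, 0.0056]), 0.59), (array([0.4922, 0.3335, 0.004 ]), 0.21)]
bottle [(array([0.5927, 0.3918, 0.0016]), 0.77)]
0.006 2997 ((0.490811288356781, 0.33541062474250793), (0.05528966709971428, 0.06421765685081482), 3.8020708560943604) [0.5188 0.368  0.0419] [0.462  0.302  0.0061]
0.007 379 ((0.49068644642829895, 0.3351184129714966), (0.05521782860159874, 0.06409195810556412), 3.1833384037017822) [0.5173 0.368  0.014 ] [0.462  0.302  0.0074]
0.02 2586 ((0.4912217855453491, 0.3346382975578308), (0.054584801197052, 0.05963229015469551), 4.143896579742432) [0.5188 0.3657 0.0419] [0.4637 0.305  0.0201]
0.036 564 ((0.4893067181110382, 0.3344712257385254), (0.04143725708127022, 0.05235155299305916), 3.4115209579467773) [0.5113 0.3616 0.0419] [0.4684 0.3094 0.036 ]
```

View pics/w1.png

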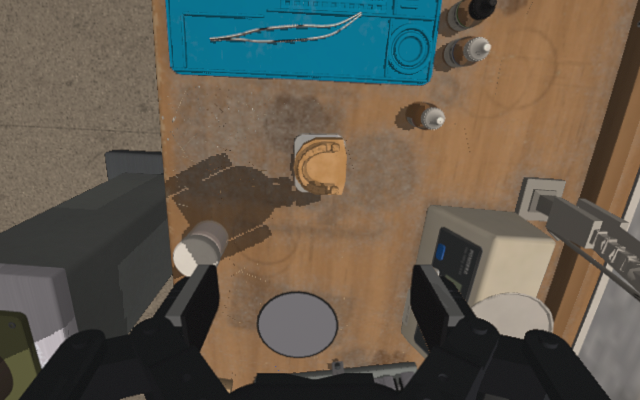

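The wrist view shows the cast at px (320,165) with its heel toward +x, the jar at (195,250) and the pad at (298,323). The scale's near edge is at about (415,300), so I'll check its clearance, then descend.

```bash
python3 - <<'E'
from h import *
np.set_printoptions(precision=4,suppress=True)
for c in ['wrist','top','side']:
    p=r.capture(c);P=cloud(p).reshape(-1,3)
    m=(P[:,0]>.5)&(P[:,0]<.62)&(P[:,1]>.07)&(P[:,1]<.29)&(P[:,2]>.01)&(P[:,2]<.14)
    print(c,m.sum(),P[m].min(0) if m.any() else 0)
    print('pad',[(np.round(d['location'],4),round(d['conf'],2)) for d in r.spot_point(p,'pad')[:2]])
E
python3 -m jog '0 0 0 0 0.0126 0 1;0 0 0 0 0 0.075 1;0 0 0 0 0 0.075 1;0 0 0 0 0 0.075 1;0 0 0 0 0 0.075 1;0 0 0 0 0 0.075 1;0 0 0 0 0 0.05 1;0 0 0 0 0 0 1'
```

```text
wrist 596 [0.6106 0.1116 0.0101]
pad [(array([ 0.4739,  0.1133, -0.002 ]), 0.94)]
top 286 [0.61   0.1114 0.0101]
pad [(array([ 0.4782,  0.1089, -0.0026]), 0.84), (array([ 0.5418, -0.0025,  0.0025]), 0.49)]
side 186 [0.6116 0.1157 0.0101]
pad [(array([ 0.4764,  0.1152, -0.0029]), 0.69)]
time_s: 4.13
tool_pos: [0.4866, 0.333, 0.0118]
tool_rot: [-0.002, 0.686, 0.728, -0.006]
ft_force: [-0.7, -1.2, -0.7]
opening: 1.003
gripper_force: 0.0
```

```bash
python3 -m jog '0 0 0 0 0 0 1;0 0 0 0 0 0 1;0 0 0 0 0 0 1'
python3 - <<'E'
from h import *
np.set_printoptions(precision=4,suppress=True)
o,R=st(); print(o['tool_pos'],R,o['qd'],o['ft_force'])
E
```

```text
time_s: 4.38
tool_pos: [0.4932, 0.3369, 0.022]
tool_rot: [0.001, 0.686, 0.728, 0.003]
ft_force: [-0.9, 0.5, -1.0]
opening: 0.995
gripper_force: 0.0
[0.4932 0.3369 0.022 ] [[-0.0588  0.9983  0.0047]
 [ 0.9983  0.0588  0.0026]
 [ 0.0023  0.0048 -1.    ]] [ 0.0016 -0.0064  0.0018 -0.0008 -0.0037  0.0001] [-0.908   0.4553 -1.0199]
```

```bash
python3 -m jog '0 0 0 0 0 0.005 1;0 0 0 0 0 0.005 1;0 0 0 0 0 0.005 1;0 0 0 0 0 0.005 1;0 0 0 0 0 0.003 1;0 0 0 0 0 0 1;0 0 0 0 0 0 1;0 0 0 0 0 0 1'
```

```text
time_s: 5.05
tool_pos: [0.4909, 0.3357, 0.0073]
tool_rot: [-0.0, 0.686, 0.728, -0.0]
ft_force: [-0.5, 0.3, -0.4]
opening: 1.004
gripper_force: 0.0
```

```bash
python3 -m jog '0 0 0 0 0 0 0.5;0 0 0 0 0 0 0.5;0 0 0 0 0 0 0.3;0 0 0 0 0 0 0.2;0 0 0 0 0 0 0.2;0 0 0 0 0 0 0.2;0 0 0 0 0 0 0.2;0 0 0 0 0 0 0.2' 20
```

```text
time_s: 5.72
tool_pos: [0.4907, 0.3358, 0.0079]
tool_rot: [-0.0, 0.686, 0.728, -0.0]
ft_force: [-4.1, -1.6, 5.4]
opening: 0.64
gripper_force: 24.3
```

```bash
python3 -m jog '0 0 0 -0.006 0 0 0.2;0 0 0 -0.012 0 0 0.2;0 0 0 -0.0186 -0.0026 0 0.2;0 0 0 -0.0186 -0.0026 0 0.2;0 0 0 -0.0186 -0.0026 0 0.2;0 0 0 -0.0186 -0.0026 0 0.2;0 0 0 -0.0186 -0.0026 0 0.2;0 0 0 -0.0186 -0.0026 0 0.2'
python3 -m jog '0 0 0 -0.0186 -0.0026 0 0.2;0 0 0 -0.0186 -0.0026 0 0.2;0 0 0 -0.0186 -0.0026 0 0.2;0 0 0 -0.0186 -0.0026 0 0.2;0 0 0 -0.0186 -0.0026 0 0.2;0 0 0 -0.0186 -0.0026 0 0.2;0 0 0 -0.0186 -0.0026 0 0.2;0 0 0 -0.0186 -0.0026 0 0.2'
python3 -m jog '0 0 0 -0.0186 -0.0026 0 0.2;0 0 0 -0.0186 -0.0026 0 0.2;0 0 0 -0.0186 -0.0026 0 0.2;0 0 0 -0.0186 -0.0026 0 0.2;0 0 0 -0.0186 -0.0026 0 0.2;0 0 0 -0.0186 -0.0026 0 0.2;0 0 0 -0.0186 -0.0026 0 0.2;0 0 0 -0.0186 -0.0026 0 0.2'
python3 -m jog '0 0 0 -0.012 0 0 0.2;0 0 0 -0.006 0 0 0.2;0 0 0 0 0 0 0.2;0 0 0 0 0 0 0.2;0 0 0 0 0 0 0.2;0 0 0 0 0 0 0.2'
python3 - <<'E'
from h import *
p=r.capture('side'); save(p,'s2'); cv2.imwrite('pics/s2c.png',cv2.resize(p['image'][130:260,220:420,::-1],None,fx=3.5,fy=3.5))
p=r.capture('top')
P=cloud(p).reshape(-1,3)
m=(abs(P[:,0]-.4757)<.06)&(abs(P[:,1]-.1105)<.048)&(P[:,2]>.008)&(P[:,2]<.045)
print(m.sum(),cv2.minAreaRect(P[m][:,:2].astype(np.float32)))
E
```

```text
time_s: 6.38
tool_pos: [0.4875, 0.2699, 0.008]
tool_rot: [0.0, 0.686, 0.727, 0.001]
ft_force: [0.4, 4.8, 5.2]
opening: 0.633
gripper_force: 24.5
time_s: 7.05
tool_pos: [0.4813, 0.1951, 0.0079]
tool_rot: [0.0, 0.686, 0.727, 0.001]
ft_force: [0.3, 4.6, 6.3]
opening: 0.638
gripper_force: 24.6
time_s: 7.72
tool_pos: [0.4751, 0.1202, 0.0079]
tool_rot: [-0.0, 0.686, 0.727, 0.001]
ft_force: [1.1, 4.9, 6.9]
opening: 0.638
gripper_force: 24.8
time_s: 8.22
tool_pos: [0.4753, 0.1108, 0.0079]
tool_rot: [0.0, 0.686, 0.727, -0.0]
ft_force: [-0.4, 0.8, 8.1]
opening: 0.638
gripper_force: 25.0
0 ((0.0, 0.0), (0.0, 0.0), 0.0)
```

View pics/s2c.png

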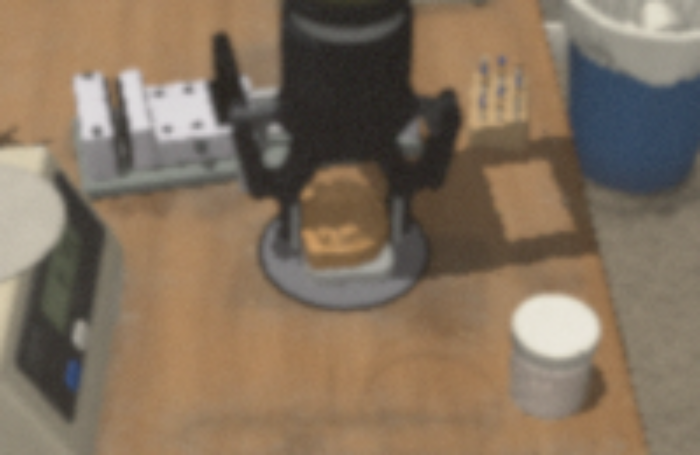

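The crop shows the cast standing in the middle of the pad, with the base rim inside the disc. I'll release it, rise and check.

```bash
python3 -m jog '0 0 0 0 0 0 0.4;0 0 0 0 0 0 0.6;0 0 0 0 0 0 1;0 0 0 0 0 0 1;0 0 0 0 0 0 1;0 0 0 0 0 0 1;0 0 0 0 0 -0.01 1;0 0 0 0 0 -0.02 1' 
python3 -m jog '0 0 0 0 0 -0.04 1;0 0 0 0 0 -0.05 1;0 0 0 0 0 -0.05 1;0 0 0 0 0 -0.05 1;0 0 0 0 0 -0.05 1;0 0 0 0 0 -0.04 1;0 0 0 0 0 -0.02 1;0 0 0 0 0 0 1' 
python3 - <<'E'
from h import *
np.set_printoptions(precision=4,suppress=True)
o,R=st(); print(o['time_s'],o['tool_pos'],R)
for c in ['wrist','side','top']:
    p=r.capture(c);P=cloud(p).reshape(-1,3); save(p,c+'3')
    m=(abs(P[:,0]-.4757)<.05)&(abs(P[:,1]-.1105)<.05)&(P[:,2]>.008)&(P[:,2]<.05)
    if m.any(): print(c,m.sum(),cv2.minAreaRect(P[m][:,:2].astype(np.float32)))
    for l in ['cast','pad','jaw_handle','jaw_pointer','mark','clamp']: print(l,[(np.round(d['location'],4),round(d['conf'],2)) for d in r.spot_point(p,l)[:2]])
E
```

```text
time_s: 8.98
tool_pos: [0.4742, 0.1117, 0.0215]
tool_rot: [-0.001, 0.686, 0.728, -0.001]
ft_force: [-0.1, -0.0, -0.2]
opening: 0.997
gripper_force: 0.0
time_s: 9.65
tool_pos: [0.4773, 0.1121, 0.1762]
tool_rot: [0.002, 0.686, 0.728, 0.003]
ft_force: [0.6, -0.2, 0.5]
opening: 0.999
gripper_force: 0.0
9.65 [0.4773 0.1121 0.1762] [[-0.0589  0.9982  0.0066]
 [ 0.9983  0.0589  0.0007]
 [ 0.0004  0.0067 -1.    ]]
wrist 4034 ((0.476043701171875, 0.11004336923360825), (0.055425986647605896, 0.06445123255252838), 3.3016281127929688)
cast [(array([0.4754, 0.1059, 0.0003]), 0.86), (array([ 0.5498, -0.0013,  0.0624]), 0.41)]
pad []
jaw_handle [(array([ 0.5478, -0.0008,  0.0605]), 0.75), (array([0.4758, 0.1096, 0.0041]), 0.61)]
jaw_pointer [(array([0.5633, 0.0468, 0.0305]), 0.68)]
mark [(array([0.5347, 0.049 , 0.0034]), 0.73), (array([ 0.4752,  0.1076, -0.001 ]), 0.37)]
clamp [(array([ 0.5406, -0.0017, -0.0015]), 0.82)]
side 645 ((0.47619980573654175, 0.11300881206989288), (0.05473330616950989, 0.06495746970176697), 3.570221185684204)
cast [(array([0.4753, 0.1089, 0.002 ]), 0.97)]
pad [(array([ 0.4759,  0.1114, -0.002 ]), 0.96)]
jaw_handle [(array([0.548 , 0.0018, 0.057 ]), 0.79)]
jaw_pointer [(array([0.5647, 0.0464, 0.0308]), 0.83)]
mark [(array([ 0.5313,  0.0475, -0.0024]), 0.43)]
clamp [(array([0.5426, 0.0023, 0.0024]), 0.8)]
top 4 ((0.4495013952255249, 0.11222810298204422), (0.006010870914906263, 0.0001539369986858219), 14.698373794555664)
cast []
pad [(array([ 0.3605, -0.0203, -0.0011]), 0.55)]
jaw_handle [(array([0.3583, 0.2368, 0.0011]), 0.36)]
jaw_pointer []
mark []
clamp []
```

View pics/wrist3.png

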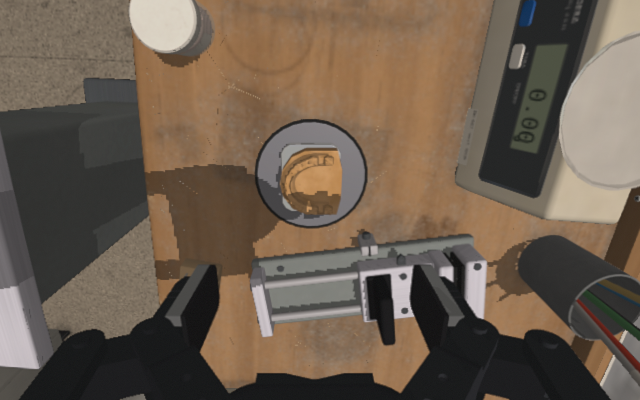

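The cast is well inside the pad: base at px (312,178), pad rim circle centred at (312,174). The index tab is near (368,243) and the grip near (383,308). I'll zoom in on the pointer and tab while measuring them.

```bash
python3 - <<'E'
from h import *
np.set_printoptions(precision=4,suppress=True)
p=r.capture('wrist'); X=cloud(p); P=X.reshape(-1,3)
cv2.imwrite('pics/w3c.png',cv2.resize(p['image'][220:330,310:500,::-1],None,fx=4,fy=4,interpolation=cv2.INTER_CUBIC))
def rect(x0,x1,y0,y1,z0,z1):
    m=(P[:,0]>x0)&(P[:,0]<x1)&(P[:,1]>y0)&(P[:,1]<y1)&(P[:,2]>z0)&(P[:,2]<z1)
    print(m.sum(),cv2.minAreaRect(P[m][:,:2].astype(np.float32)) if m.any() else 0)
rect(.5,.6,-.05,.04,.070,.085)
rect(.5,.56,.04,.075,.024,.034)
rect(.38,.70,-.08,.09,.008,.016)
for v in range(228,268,4): print(v,[tuple(np.round(X[v,u]*1000).astype(int)) for u in range(356,416,6)])
o,R=st(); print(o['tool_pos'],R)
E
```

```text
713 ((0.5493567585945129, 0.0013847965747117996), (0.012434486299753189, 0.05044876039028168), 10.634050369262695)
198 ((0.5354781746864319, 0.04645823687314987), (0.01579289883375168, 0.0107004065066576), 8.335636138916016)
6099 ((0.5098276138305664, 0.006486035883426666), (0.14645060896873474, 0.2541027069091797), 81.091552734375)
228 [(np.int64(522), np.int64(58), np.int64(0)), (np.int64(528), np.int64(58), np.int64(0)), (np.int64(534), np.int64(58), np.int64(-1)), (np.int64(540), np.int64(59), np.int64(-1)), (np.int64(546), np.int64(59), np.int64(0)), (np.int64(552), np.int64(60), np.int64(-1)), (np.int64(558), np.int64(60), np.int64(0)), (np.int64(565), np.int64(60), np.int64(-2)), (np.int64(570), np.int64(61), np.int64(-1)), (np.int64(576), np.int64(61), np.int64(0))]
232 [(np.int64(522), np.int64(53), np.int64(-1)), (np.int64(528), np.int64(53), np.int64(-1)), (np.int64(534), np.int64(54), np.int64(0)), (np.int64(540), np.int64(55), np.int64(0)), (np.int64(546), np.int64(55), np.int64(0)), (np.int64(553), np.int64(55), np.int64(0)), (np.int64(559), np.int64(56), np.int64(0)), 
[... 3153 characters left out ...]
13)), (np.int64(564), np.int64(32), np.int64(15)), (np.int64(565), np.int64(42), np.int64(32)), (np.int64(575), np.int64(35), np.int64(20))]
264 [(np.int64(523), np.int64(24), np.int64(12)), (np.int64(529), np.int64(27), np.int64(17)), (np.int64(534), np.int64(28), np.int64(18)), (np.int64(540), np.int64(29), np.int64(19)), (np.int64(546), np.int64(29), np.int64(20)), (np.int64(551), np.int64(31), np.int64(23)), (np.int64(557), np.int64(32), np.int64(23)), (np.int64(562), np.int64(33), np.int64(25)), (np.int64(566), np.int64(37), np.int64(31)), (np.int64(573), np.int64(35), np.int64(27))]
[0.4755 0.1118 0.1724] [[-0.0588  0.9983  0.0001]
 [ 0.9983  0.0588  0.    ]
 [-0.      0.0001 -1.    ]]
```

View pics/w3c.png

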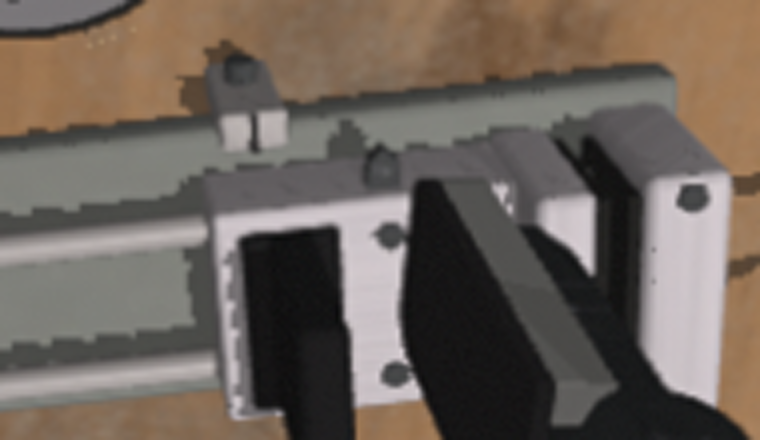

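The tab's line is at crop (254,130), i.e. px (373,252). The pointer is at crop (380,155), i.e. px (405,259), so it needs about 28–30 mm of travel. Next I'll move above the grip, half open and turned to the clamp.

```bash
python3 -m jog '0 0 0 -0.0287 0.0166 0 0;0 0 0 -0.0287 0.0166 0 0;0 0 0 -0.0287 0.0166 0 0;0 0 0 -0.0287 0.0166 0 0;0 0 0 -0.0287 0.0166 0 0;0 0 0 -0.0287 0.0166 0 0;0 0 0 -0.0287 0.0166 0 0;0 0 0 -0.0287 0.0166 0 0'
python3 -m jog '0 0 -0.06 0 0 0 0;0 0 -0.06 0 0 0 0;0 0 0 0 0 0 0;0 0 0 0 0 0 0;0 0 0 0 0 0 0;0 0 0 0 0 0 0'
python3 - <<'E'
from h import *
np.set_printoptions(precision=4,suppress=True)
o,R=st(); print(o['time_s'],o['tool_pos'],R)
p=r.capture('side');P=cloud(p).reshape(-1,3);save(p,'s4')
for l in ['cast','jaw_handle','jaw_pointer','mark']: print(l,[(np.round(d['location'],4),round(d['conf'],2)) for d in r.spot_point(p,l)[:2]])
m=(abs(P[:,0]-.548)<.04)&(abs(P[:,1])<.03)&(P[:,2]>.06)&(P[:,2]<.09)
print(m.sum(),cv2.minAreaRect(P[m][:,:2].astype(np.float32)))
E
```

```text
time_s: 11.42
tool_pos: [0.5491, 0.0002, 0.1723]
tool_rot: [0.0, 0.686, 0.728, 0.0]
ft_force: [0.5, -0.2, -0.1]
opening: 0.498
gripper_force: 0.0
time_s: 11.92
tool_pos: [0.5485, 0.0012, 0.1723]
tool_rot: [0.0, 0.639, 0.769, 0.0]
ft_force: [-0.5, 0.5, -1.0]
opening: 0.499
gripper_force: 0.0
11.9167 [0.5485 0.0012 0.1723] [[-0.1828  0.9831  0.    ]
 [ 0.9831  0.1828 -0.    ]
 [-0.      0.     -1.    ]]
cast [(array([ 0.4749,  0.1104, -0.0003]), 0.57), (array([0.5316, 0.0479, 0.0006]), 0.5)]
jaw_handle [(array([ 0.5493, -0.0013,  0.0542]), 0.96)]
jaw_pointer [(array([0.5644, 0.0499, 0.0323]), 0.97), (array([ 0.3652,  0.2374, -0.0001]), 0.35)]
mark [(array([0.5319, 0.0488, 0.0019]), 0.63)]
106 ((0.5496913194656372, 0.004432410001754761), (0.012207545340061188, 0.04918535426259041), 10.50784969329834)
```

```bash
python3 -m jog '0 0 0 0 0 0.02 0;0 0 0 0 0 0.035 0;0 0 0 0 0 0.04 0;0 0 0 0 0 0.04 0;0 0 0 0 0 0.04 0;0 0 0 0 0 0.035 0;0 0 0 0 0 0.02 0;0 0 0 0 0 0.01 0'
python3 -m jog '0 0 0 0 0 0.006 0;0 0 0 0 0 0.006 0;0 0 0 0 0 0 0;0 0 0 0 0 0 0'
python3 -m jog '0 0 0 0 0 0 -0.5;0 0 0 0 0 0 -1;0 0 0 0 0 0 -1;0 0 0 0 0 0 -1;0 0 0 0 0 0 -1;0 0 0 0 0 0 -1;0 0 0 0 0 0 -1;0 0 0 0 0 0 -1' 60
```

```text
time_s: 12.83
tool_pos: [0.5469, 0.0013, 0.0498]
tool_rot: [-0.002, 0.639, 0.769, -0.001]
ft_force: [-0.1, -0.7, -0.4]
opening: 0.501
gripper_force: 0.0
time_s: 13.17
tool_pos: [0.5492, 0.0011, 0.0472]
tool_rot: [0.001, 0.639, 0.769, 0.0]
ft_force: [0.1, -0.1, 0.7]
opening: 0.498
gripper_force: 0.0
time_s: 13.83
tool_pos: [0.5491, 0.0011, 0.0471]
tool_rot: [0.001, 0.639, 0.769, 0.0]
ft_force: [-0.3, 0.2, 5.8]
opening: 0.129
gripper_force: 60.6
```

```bash
python3 -m jog '0 0 0 0 -0.003 0 -1;0 0 0 0 -0.006 0 -1;0 0 0 0 -0.008 0 -1;0 0 0 0 -0.01 0 -1;0 0 0 0 -0.01 0 -1;0 0 0 0 -0.008 0 -1;0 0 0 0 -0.005 0 -1;0 0 0 0 -0.002 0 -1'
python3 -m jog '0 0 0 0 0 0 -1;0 0 0 0 0 0 -1;0 0 0 0 0 0 -1;0 0 0 0 0 0 -1'
python3 - <<'E'
from h import *
np.set_printoptions(precision=4,suppress=True)
o,R=st(); print(o['tool_pos'],R)
u=np.array([.9831,.1828])
for c in ['side','wrist','top']:
    p=r.capture(c);save(p,c+'5')
    for l in ['jaw_handle','jaw_pointer','mark']: print(c,l,[(np.round(d['location'],4),round(d['conf'],2),np.round(np.dot(u,d['location'][:2]),4)) for d in r.spot_point(p,l)[:2]])
    x,_=cv2.projectPoints(np.array([[.536,.0465,.03]]),cv2.Rodrigues(p['R'])[0],p['t'],p['mtx'],np.array(p['dist']));a,b=x.ravel().astype(int); print(a,b)
    if 0<=a<640 and 0<=b<400:
        s=p['image'][max(0,b-25):b+25,max(0,a-30):a+30,::-1]; cv2.imwrite(f'pics/{c}5c.png',cv2.resize(s,None,fx=8,fy=8,interpolation=cv2.INTER_CUBIC))
E
```

```text
time_s: 14.5
tool_pos: [0.5251, -0.0033, 0.0472]
tool_rot: [0.002, 0.639, 0.769, 0.002]
ft_force: [9.1, 2.4, -1.1]
opening: 0.13
gripper_force: 59.6
time_s: 14.83
tool_pos: [0.5253, -0.0033, 0.0472]
tool_rot: [0.002, 0.639, 0.769, 0.002]
ft_force: [8.3, 2.7, -0.6]
opening: 0.131
gripper_force: 59.8
[ 0.5253 -0.0033  0.0472] [[-0.1831  0.9831  0.0059]
 [ 0.9831  0.1831  0.0006]
 [-0.0005  0.0059 -1.    ]]
side jaw_handle [(array([ 0.524 , -0.0037,  0.0575]), 0.67, np.float64(0.5145))]
side jaw_pointer [(array([0.5391, 0.0423, 0.0297]), 0.66, np.float64(0.5377))]
side mark [(array([0.5342, 0.0474, 0.0005]), 0.42, np.float64(0.5338)), (array([ 0.5882,  0.3963, -0.0008]), 0.31, np.float64(0.6507))]
290 172
wrist jaw_handle [(array([ 0.5241, -0.0056,  0.0588]), 0.8, np.float64(0.5142)), (array([ 0.3602, -0.0201,  0.0046]), 0.36, np.float64(0.3504))]
wrist jaw_pointer [(array([0.5379, 0.0399, 0.0328]), 0.74, np.float64(0.5361))]
wrist mark []
353 160
top jaw_handle [(array([ 0.5246, -0.0028,  0.0605]), 0.87, np.float64(0.5152)), (array([0.3586, 0.2379, 0.0037]), 0.65, np.float64(0.396))]
top jaw_pointer [(array([0.5441, 0.0406, 0.0319]), 0.78, np.float64(0.5423))]
top mark [(array([0.536 , 0.047 , 0.0002]), 0.48, np.float64(0.5355))]
379 195
```

View pics/side5c.png

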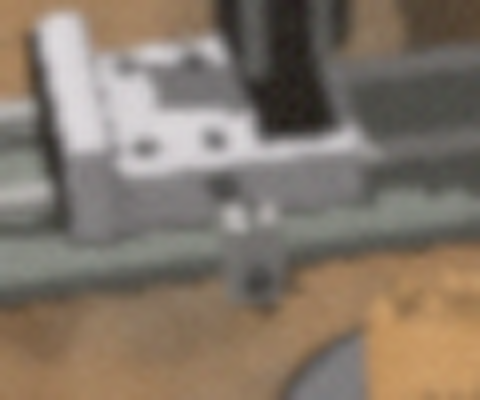

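View pics/wrist5.png

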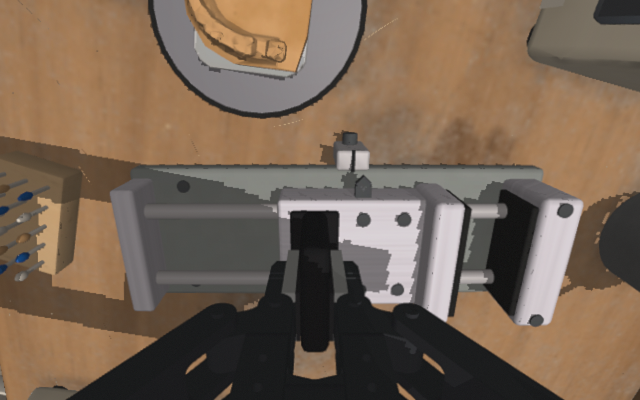

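The wrist view shows the tab's line at px (353,158) and the pointer tip at (362,178), so the pointer is a few mm short. I'll zoom in for exact pixels.

```bash
cat >> h.py <<'E'
def ray(p,u,v,z):
    n=cv2.undistortPoints(np.array([[[u,v]]],float),p['mtx'],np.array(p['dist']))[0,0]
    d=p['R'].T@np.array([n[0],n[1],1]); c=-p['R'].T@p['t']
    return c+d*(z-c[2])/d[2]
E
python3 - <<'E'
from h import *
p=r.capture('wrist')
s=p['image'][140:200,320:400,::-1]; cv2.imwrite('pics/w6c.png',cv2.resize(s,None,fx=10,fy=10,interpolation=cv2.INTER_NEAREST))
u=np.array([.9831,.1831])
g=p['image'].mean(2).astype(int)
for v in (146,148,150,152,154,156,158,160,162,164,166): print(v,g[v,336:372])
for v in (174,176,178,180,182,184): print(v,g[v,350:376])
for n,a in dict(line=(353,158,.03),tip=(362,178,.032),tip1=(363,178,.032)).items(): X=ray(p,*a); print(n,X,u@X[:2])
E
```

```text
146 [ 81  86  88  89  89  90  89  90  89  87  84  87  86  87  88  90  89  89
  90  90  89  89  89  88  88  88  88  89  94 104 109 110 111 112 111 109]
148 [ 78  82  85  90  90  90  90  90  90  89  88  89  88  88  89  90  90  88
  85  86  88  88  87  87  87  88  88  88  88  89  95 104 109 109 110 109]
150 [ 74  81  94 104 107 107 110 116 116 114 114 113 112 112 113  99  51  44
  47  77 111 107 104 107 109 103 102 103 104 110 110 108 105 107 109 111]
152 [ 79 113 154 172 182 182 182 183 184 184 183 182 181 182 182 162  62  32
  47 117 186 188 187 187 186 184 183 183 182 182 182 179 167 141 113 112]
154 [ 86 128 160 184 198 198 199 200 201 202 202 201 200 200 199 176  68  33
  61 136 205 208 207 208 208 208 207 206 205 206 205 198 178 154 116 111]
156 [ 85 126 157 181 195 196 196 196 196 197 199 200 199 198 188 141  55  34
  61 133 200 204 202 203 205 205 205 204 203 204 202 193 171 147 119 116]
158 [ 85 125 154 177 190 192 193 193 194 195 195 196 197 197 186 137  55  34
  60 131 195 198 198 200 201 202 203 203 202 201 199 189 163 135 122 121]
160 [ 85 125 151 173 186 188 190 191 192 19
[... 701 characters left out ...]
100 135 136 134 118  78  42  43  66 101 129 135
 135 134 134 134 135 134 134 134]
178 [ 78  77  78  78  78  77  79  82  74  55  40  46  65  75  76  72  74 101
 128 134 134 133 133 134 133 133]
180 [ 78  78  78  78  77  74  60  45  38  48  65  77  77  77  77  76  75  71
  74 102 128 134 134 133 133 134]
182 [ 78  77  78  78  75  57  40  51  66  77  78  77  77  77  77  77  77  76
  75  72  77 109 133 134 133 133]
184 [ 77  78  78  78  70  48  59  75  79  79  77  78  77  77  77  77  77  77
  76  75  75  94 125 133 134 134]
line [0.53547519 0.04780281 0.03      ] 0.5351783494976852
tip [0.54156419 0.03940862 0.032     ] 0.539627471911627
tip1 [0.54203903 0.03949645 0.032     ] 0.5401103735182642
```

View pics/w6c.png

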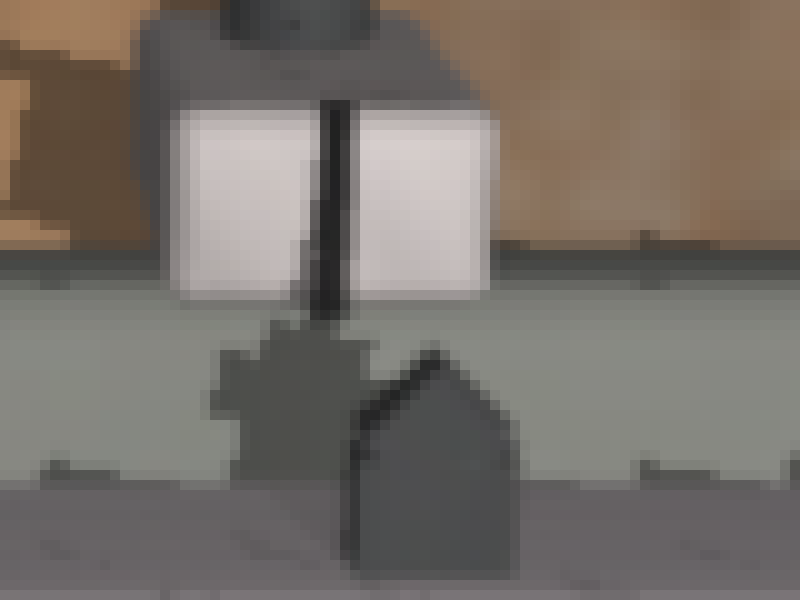

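```bash
python3 - <<'E'
from h import *
p=r.capture('wrist'); u=np.array([.9831,.1831])
for a in [(353.2,152.5,.03),(352.6,167,.03),(338,160,.03),(369,160,.03),(363.3,175.5,.032)]: X=ray(p,*a); print(X,u@X[:2])
E
```

```text
[0.53498976 0.05041954 0.03      ] 0.5351802538381905
[0.53624658 0.04345678 0.03      ] 0.5351409537194619
[0.52861116 0.04553929 0.03      ] 0.5280158792190761
[0.54324717 0.04825585 0.03      ] 0.5429019415367721
[0.54189817 0.04073597 0.032     ] 0.5401988437620703
```

```bash
python3 -m jog '0 0 0 0 -0.002 0 -1;0 0 0 0 -0.003 0 -1;0 0 0 0 -0.003 0 -1;0 0 0 0 -0.002 0 -1;0 0 0 0 0 0 -1;0 0 0 0 0 0 -1;0 0 0 0 0 0 -1;0 0 0 0 0 0 -1'
python3 - <<'E'
from h import *
p=r.capture('wrist')
s=p['image'][130:200,320:400,::-1]; cv2.imwrite('pics/w7c.png',cv2.resize(s,None,fx=8,fy=8,interpolation=cv2.INTER_NEAREST))
E
```

```text
time_s: 16.2
tool_pos: [0.5205, -0.0042, 0.0472]
tool_rot: [0.002, 0.639, 0.769, 0.002]
ft_force: [9.0, 2.5, -0.2]
opening: 0.128
gripper_force: 59.8
```

View pics/w7c.png

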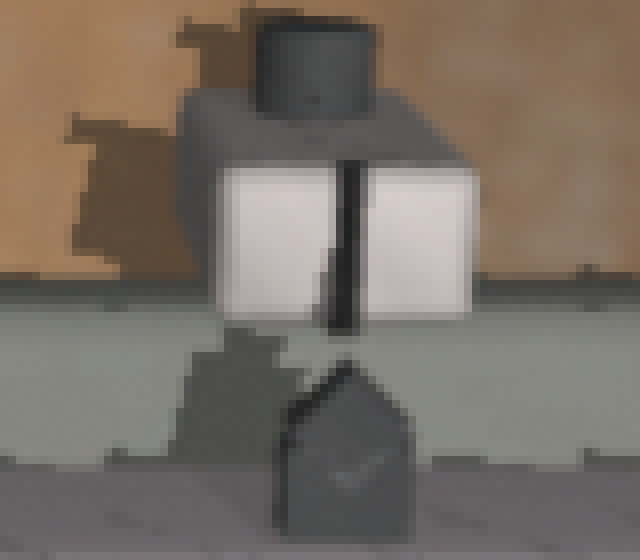

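The tip at crop (349,365) now sits under the line at crop (346,330). I'll check the remainder, and that the cast and bystanders haven't moved.

```bash
python3 - <<'E'
from h import *
np.set_printoptions(precision=4,suppress=True)
p=r.capture('wrist'); u=np.array([.9831,.1831])
for a in [(364,152.5,.03),(363.2,167,.03),(348,160,.03),(379,160,.03),(363.5,175.5,.032)]: X=ray(p,*a); print(X,u@X[:2])
p=r.capture('side')
for l in ['cast','pad','jar','bur_block','bottle']: print(l,[(np.round(d['location'],4),round(d['conf'],2)) for d in r.spot_point(p,l)[:1]])
P=cloud(p).reshape(-1,3)
m=(abs(P[:,0]-.4757)<.045)&(abs(P[:,1]-.1105)<.045)&(P[:,2]>.008)&(P[:,2]<.045)
print(cv2.minAreaRect(P[m][:,:2].astype(np.float32)))
E
```

```text
[0.5352 0.0505 0.03  ] 0.535433264523659
[0.5365 0.0435 0.03  ] 0.5353678169043243
[0.5285 0.0455 0.03  ] 0.5279127822144588
[0.5432 0.0482 0.03  ] 0.5428175294698337
[0.5372 0.0399 0.032 ] 0.5353953044537891
cast []
pad [(array([ 0.4752,  0.1124, -0.0025]), 0.57)]
jar [(array([ 0.3648,  0.2381, -0.0008]), 0.83)]
bur_block [(array([ 0.3649, -0.0231,  0.0018]), 0.93)]
bottle [(array([0.5891, 0.394 , 0.0003]), 0.78)]
((0.4762561023235321, 0.11231943964958191), (0.05470660701394081, 0.06551729142665863), 3.512671947479248)
```

Pointer and line agree to about 0.1 mm, the cast is on the pad, and the bystanders are where they were. Handing in.

```bash
python3 -c "from plant import r; print(r.hand_in())"
```

```text
the job is handed in; nothing more can be done
None
```

The job is handed in: the cast stands wholly on the pad, slid there while the clamp was still shut; the gripper is holding the jaw open with its pointer about 0.1 mm from the line by the wrist camera; and the jar, bur block and nearest dropper bottle have not moved (the other bottles were not re-measured, but the arm never went near them).

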